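# Set up a drill core under the digital microscope

### The job

Take the drill core at the end of the wooden rack nearest you, gauge its diameter between the fingers, and set it down (do not drop it) lying in the two V-saddles, its middle under the lens. Turn the focus drum on top of the microscope so that its white line stands at the collar mark for that diameter: one dot for 36 mm, two dots for 42 mm, three dots for 48 mm. Do not knock the lens, and leave the other two cores and the dropper bottle as they are.

Things in the scene. Friction and masses are not known exactly. Their poses are not given: they have to be found in the camera images.
- microscope: Digital microscope on a post stand, fixed. Grey base 235 x 130 x 14 mm. Origin on the table under the upright optical axis, z up; x points from the free front edge (70 mm before the origin, robot side) to the steel post (25 mm thick, 268 mm high, 118 mm behind the axis). An arm from the post holds the barrel at heights 224 to 256 mm; front and sides are free.
- collar (a point): Centre of the top face (height 284 mm) of the flat aluminium collar, 82 mm across, under the focus drum; axes as the microscope's. Its marks are black radial lines with dots outside them. Seen from above, counterclockwise from x: one dot (36 mm) at 100 degrees, the left; two dots (42 mm) at 180, the front; three dots (48 mm) at 260, the right.
- focus_drum (a joint): Angle of the focus drum (rad), growing counterclockwise seen from above and raising the lens; range 0 to 5.5, parked between 4.6 and 5.3 at first. The white line stands at the one-dot mark at 0.5, at the two-dot mark at 1.9, at the three-dot mark at 3.3. Friction about 0.1 N m; it stays where it is left.
- drum_grip (a point): On the drum's vertical axis, 23 mm above the collar: the height to grip. The drum is a black ribbed cylinder, 52 mm in diameter and 36 mm high, just above the collar; a white line runs from near its centre over the top and down its side. Nothing stands above it, and nothing beside it higher than the collar.
- saddle (a point): Midway between the two aluminium V-saddles on the base, on the line of the V bottoms, 30 mm above the table; the V runs along y. Saddles: 11 mm thick, 42 mm to the left and right of this point, 45 degree cheeks reaching 21 mm up and 26 mm to front and back; between them it is free down to height 17 mm. A seated core of diameter D has its axis 0.707 D above this point.
- lens: Lens nose with ring light, 64 mm across at its lower face (the origin, on the optical axis); the drum screws it up and down, 5.2 mm per rad. It starts about 200 mm above the table: too low for a gripper to stand upright over the middle of the saddles, but one leaning 35 to 45 degrees over to the left or right, along the V, passes under it.
- core_rack: Wooden core rack, fixed: board 236 x 112 x 8 mm with two rails (12 mm wide, tops at height 24 mm, 38 mm left and right of its middle) that carry the cores; free between the rails down to the board. Three places 78 mm apart along its x, parted by teeth 10 mm high on the rails. Origin on the table under its middle; cores lie along its y; x points away from the robot.
- rack_next (a point): Place at the rack's end nearest the robot (its -x end), at the height of the rail tops, under the middle of the core that lies there: that core is the one to take.
- core_1: A rock drill core, a plain grey stone cylinder 110 mm long lying down, 0.25 to 0.6 kg. The three cores look alike; one is 36 mm in diameter, one 42 and one 48, in any order in the rack. Which name has which diameter is not told: gauge it between the fingers. Origin on its surface at mid-length, at the bottom as it first lies; y along the core.
- core_2: The second such core (see core_1): origin at its bottom, mid-length, as it first lies; y along the core.
- core_3: The third such core (see core_1): origin at its bottom, mid-length, as it first lies; y along the core.
- acid: Small white dropper bottle, 25 mm across and 66 mm high, upright on the table to the right of the microscope; a bystander. Origin at its foot.

How it is judged:
By the outcome, as a careful person would: the job done as asked, in the order asked, and still so for the second after the job is handed in, with the robot touching nothing.
It also fails if it takes over 66 s, if anything falls off the work surface, if the arm or the gripper's body presses on something with over 40 N, if the wrist force passes 120 N, or if a joint passes its speed limit or range.

### The arm

A 6-joint arm with a two-finger parallel gripper is mounted at the origin on a cart in front of the work surface, level with it; the furniture and walls round the work are solid. World frame = base frame: x ahead of the robot, y to its left, z up, the work surface at z = 0. Lengths are in m, angles in rad, forces in N, time in s.
With the tool pointing down it reaches from about 0.4 to 0.825 m from the base axis. Payload 7 kg.
Tool frame: the origin (TCP) lies on the centre line of the jaws, within the pads' length; the fingertips stand tip_reach ahead of it and the grasp point (between the pads) is the TCP (tip_reach is the distance from the TCP to the fingertips, in m); z points along the fingers, y is the line along which they close (so a half turn about z gives the same grasp; the last joint's range is limited). The gripper opens to 88 mm and grips with 3 to 60 N. Pads are 19 mm wide; open, the fingers measure 130 mm over their backs; the gripper's body (78 mm by 193 mm) begins 47 mm behind the grasp point.
Start: joints at [0.288, 0.359, 0.012, 0, -1.224, -0.288], TCP at [0.675, -0, 0.213] pointing down, gripper open.
Joint ranges: [-3.07, 3.07], [-1.43, 2.12], [-1.02, 1.25], [-3.03, 1.67], [-3.05, -0], [-3.03, 3.03]. Speed limits (rad/s): [2.39, 2.39, 3.01, 3.14, 3.14, 3.14].

### API

Orientations are given as [roll, pitch, yaw] about the fixed x, y, z axes, in that order (R = Rz(yaw) Ry(pitch) Rx(roll)).
In Python, from station import get_state, grab_frame, calibration, job_done, find_in, mark_of, tip_reach gives the robot as it stands.
- The arm moves only by the shell command python3 -m handwheel 'ROWS' [OPENING] [FORCE]. ROWS is JSON, a list of rows, each an object with "delta_pos": the shift along the world's x, y, z in units of 30 mm (1.0 is 30 mm), a list of three; "dr": the turn, a rotation vector about the world's x, y, z in degrees, a list of three. In form: [{"delta_pos": [tx, ty, tz], "dr": [rx, ry, rz]}, ...]. A call has 1 to 10 rows; each row shifts and turns the commanded pose from where the row before left it; what a row does not reach is not made up. A row lasts 1/10 s, in which the tool goes at most 50 mm and 8.59 degrees, less where a joint would pass 70% of its speed; a pose out of reach is approached as far as the arm can. A call is refused whole if a number of a shift passes 1 or a number of a turn 8.59, either way. A call with a gripper value outside its range is refused whole. OPENING is the closure, from -1 (fully open) to 1 (shut), set as the call begins (- or left out, the last holds). The fingers move at their own pace and stop on an object; FORCE is the grip in N (left out, the last holds). Time passes only in rows, so rows that do not move let the fingers close. It gives the time, the measured TCP pose, the force, the opening and the grip force at its end, in the units of the state.
- get_state(): the state, without advancing time (a new reading comes with each control period).
- grab_frame(name): name is "scene" or "side" or "wrist"; returns the picture (480x640x3 uint8, red, green, blue); there is no depth.
- calibration(name): a dict with "fx", "fy", "cx", "cy" (pixels), "extrinsics" (4x4, takes a point from world to camera coordinates). Camera axes: x right, y down, z forward; pixel columns grow to the right and rows downward; lengths in m; the calibration is good to about 2 mm. A picture is of the moment at which its call begins: read the wrist's pose just before it. calibration takes no time and is no camera call; for the wrist camera it gives the pose at the moment of the call.
- job_done(): hands the job in; it is judged then, once.
Trained networks look in the newest picture that a camera, given by its name, has taken for a name from the list of things; names that differ only in an ending like _2 or _b are one class to them, and where a whole thing is asked for, a point or a joint stands for the part that bears it (a point fixed in the world has none). Each returns a list of dicts, best first, with "conf" (0 to 1); they miss things now and then, are a little off and sometimes report something else, mostly with a low value. They report only what shows in the picture. A call takes as long as a camera call.
- find_in(camera, query): "location" ([column, row] in pixels, amid what is visible of it).
- mark_of(camera, query): "location" ([column, row] in pixels: a listed point, or the origin of a listed thing).
The state is a dict: "t": time; "q": joint angles; "qd": joint speeds; "joint_efforts": joint torques, N m; "eef_pos": TCP position; "ee_rot": TCP orientation; "force": force on the tool from outside, world axes, zero at the start; "moment": the same for the moment, N m; "width": finger opening in m; "gripper_force": force on a finger pad.
Only numpy, scipy, OpenCV 4.12 (cv2) and the standard library are available. Lean on these libraries where they do the work, as an engineer would, in place of code of your own. Each camera call takes 0.05 s, during which the arm holds its last target. There are 200 camera calls.

## Working session

There is one attempt and no reset: what is moved stays moved. The work goes in short steps, Python scripts to look and compute and a shell command to move; the robot and the scene stay as the last step left them, time stands still between calls to the robot, and variables do not carry over. Pictures are saved under pics/ and viewed, at most 10 in all, crops included, and the job is handed in when it is done.

```bash
mkdir -p pics; ls; cat > h.py <<'E'
import numpy as np, cv2
from station import *
def px(cam,q,f=mark_of): 
    r=f(cam,q); return [(np.round(d['location'],1).tolist(),round(d['conf'],2)) for d in r[:4]]
def ray(c,uv):
    E=np.array(c['extrinsics']); R,t=E[:3,:3],E[:3,3]
    d=R.T@np.array([(uv[0]-c['cx'])/c['fx'],(uv[1]-c['cy'])/c['fy'],1]); return -R.T@t,d/np.linalg.norm(d)
def at_z(c,uv,z):
    o,d=ray(c,uv); return o+d*(z-o[2])/d[2]
def tri(obs):
    A=np.zeros((3,3));b=np.zeros(3);P=[]
    for c,uv in obs:
        o,d=ray(c,uv);M=np.eye(3)-np.outer(d,d);A+=M;b+=M@o;P.append((M,o))
    x=np.linalg.solve(A,b); return x,[np.linalg.norm(M@(x-o)) for M,o in P]
E
python3 - <<'E'
from h import *
s=get_state(); print({k:np.round(v,3).tolist() for k,v in s.items()}, tip_reach)
ims=[]
for n in ["scene","side","wrist"]:
    im=grab_frame(n); c=calibration(n); cv2.imwrite(f'pics/{n}0.png',im[:,:,::-1])
    print(n, 'cam at',np.round(ray(c,(320,240))[0],3))
    for q in ["microscope","collar","drum_grip","saddle","lens","core_rack","rack_next","core_1","acid"]:
        r=px(n,q); print(q,r)
E
```

```text
pics
{'t': 0.0, 'q': [0.288, 0.359, 0.011, -0.0, -1.224, -0.288], 'qd': [0.001, -0.0, 0.001, 0.0, 0.001, -0.001], 'joint_efforts': [-0.001, -58.273, 29.306, 6.997, 0.007, -0.0], 'eef_pos': [0.674, -0.0, 0.212], 'ee_rot': [3.14, -0.0, -1.571], 'force': [-0.092, -0.117, -0.614], 'moment': [0.009, 0.016, -0.011], 'gripper_force': 0.0, 'width': 0.088} 0.019
scene cam at [ 0.12  -0.703  0.613]
microscope [([333.0, 359.8], 0.96)]
collar []
drum_grip [([335.2, 217.8], 0.65)]
saddle [([335.8, 351.6], 0.57)]
lens [([332.0, 267.7], 0.6)]
core_rack [([280.0, 289.3], 0.92), ([336.7, 217.0], 0.63)]
rack_next [([246.7, 289.3], 0.76), ([280.1, 291.1], 0.18)]
core_1 [([245.6, 287.4], 0.8), ([274.2, 280.6], 0.73), ([308.4, 275.9], 0.68)]
acid [([434.0, 388.9], 0.76)]
side cam at [ 0.404 -0.855  0.946]
microscope [([315.7, 341.2], 0.78), ([337.1, 240.6], 0.55)]
collar [([312.5, 238.1], 0.57)]
drum_grip [([312.4, 229.0], 0.69), ([338.2, 239.9], 0.53)]
saddle [([320.2, 329.4], 0.8)]
lens []
core_rack [([303.4, 247.2], 0.81), ([313.8, 229.9], 0.5)]
rack_next [([278.1, 242.5], 0.84)]
core_1 [([274.1, 243.7], 0.91), ([335.3, 243.7], 0.69)]
acid [([386.7, 384.7], 0.49)]
wrist cam at [ 0.675 -0.076  0.384]
microscope []
collar []
drum_grip []
saddle []
lens []
core_rack [([402.8, 382.8], 0.67)]
rack_next []
core_1 [([408.4, 393.1], 0.92), ([347.7, 384.2], 0.61)]
acid []
```

View pics/scene0.png

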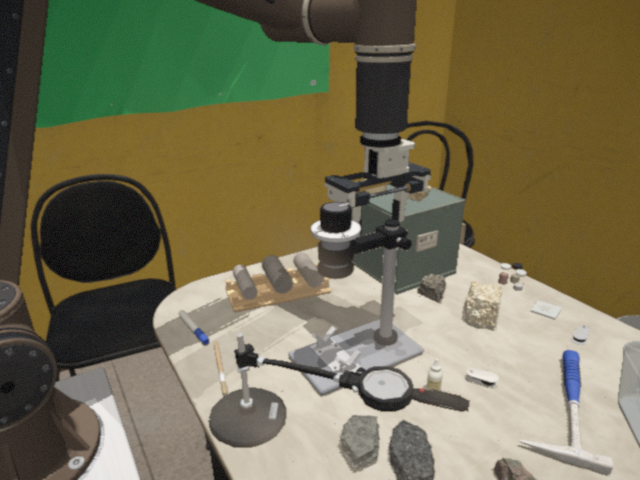

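View pics/side0.png

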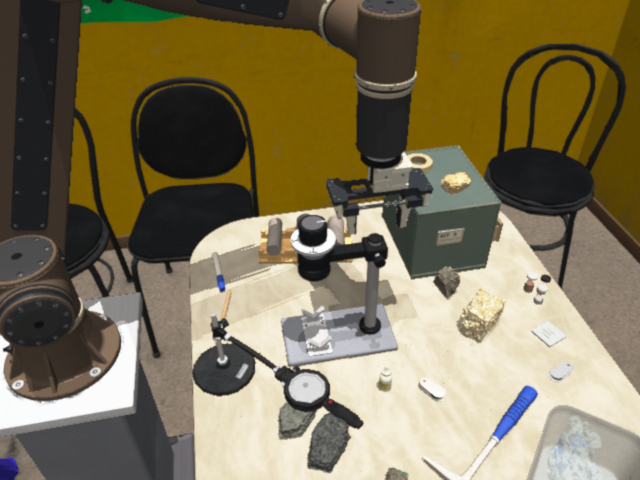

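The scene picture shows the rack with three cores at about (245–310, 280). The microscope base is at (350, 355), the bottle at (434, 378), and a magnifier on a stand sits in front of and to the right of the microscope. The side picture shows the drum at (313, 230), the saddles at (318, 330) and the rack partly hidden behind the drum.

```bash
python3 - <<'E'
from h import *
a=calibration("scene");b=calibration("side");w=calibration("wrist")
P=lambda n,o:print(n,*[np.round(x,4) for x in tri(o)])
P('mic',[(a,(333,359.8)),(b,(315.7,341.2))])
P('drum',[(a,(335.2,217.8)),(b,(312.4,229))])
P('saddle',[(a,(335.8,351.6)),(b,(320.2,329.4))])
P('rack',[(a,(280,289.3)),(b,(303.4,247.2))])
P('next',[(a,(246.7,289.3)),(b,(278.1,242.5))])
P('acid',[(a,(434,388.9)),(b,(386.7,384.7))])
for z,c,uv in [(0,a,(333,359.8)),(0,b,(315.7,341.2)),(.03,a,(335.8,351.6)),(.03,b,(320.2,329.4)),(.307,a,(335.2,217.8)),(.307,b,(312.4,229)),(0,a,(280,289.3)),(0,b,(303.4,247.2)),(.024,a,(246.7,289.3)),(.024,b,(278.1,242.5)),(.024,a,(245.6,287.4)),(.024,a,(274.2,280.6)),(.024,a,(308.4,275.9)),(.024,w,(408.4,393.1)),(.024,w,(347.7,384.2)),(0,w,(402.8,382.8))]: print(np.round(at_z(c,uv,z),3),uv)
E
```

```text
mic [ 0.5267 -0.0798  0.0098] [0.0059 0.0059]
drum [ 0.5335 -0.0672  0.2993] [0.0016 0.0016]
saddle [ 0.5433 -0.0578  0.0124] [0.0009 0.0009]
rack [0.5543 0.2039 0.0205] [0.0035 0.0035]
next [0.4938 0.2533 0.0111] [0.0011 0.0011]
acid [ 0.6497 -0.2142 -0.0087] [0.0017 0.0017]
[ 0.534 -0.061  0.   ] (333, 359.8)
[ 0.529 -0.079  0.   ] (315.7, 341.2)
[ 0.531 -0.076  0.03 ] (335.8, 351.6)
[ 0.541 -0.074  0.03 ] (320.2, 329.4)
[ 0.523 -0.086  0.307] (335.2, 217.8)
[ 0.531 -0.074  0.307] (312.4, 229)
[0.569 0.229 0.   ] (280, 289.3)
[0.557 0.232 0.   ] (303.4, 247.2)
[0.486 0.235 0.024] (246.7, 289.3)
[0.493 0.237 0.024] (278.1, 242.5)
[0.487 0.244 0.024] (245.6, 287.4)
[0.558 0.237 0.024] (274.2, 280.6)
[0.639 0.212 0.024] (308.4, 275.9)
[0.562 0.224 0.024] (408.4, 393.1)
[0.637 0.211 0.024] (347.7, 384.2)
[0.563 0.228 0.   ] (402.8, 382.8)
```

View pics/wrist0.png

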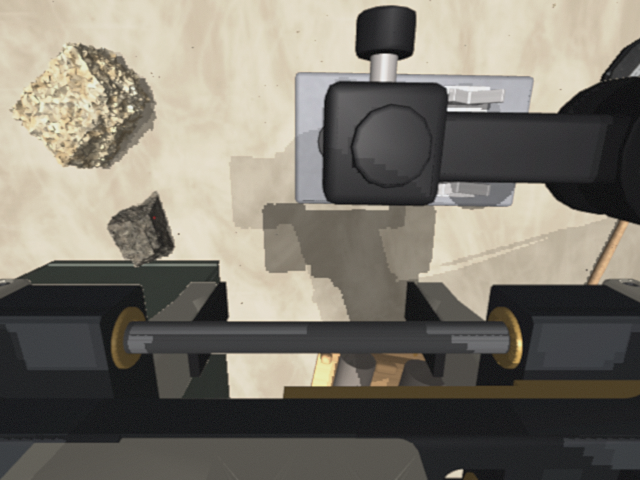

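The wrist picture shows the post clamp at (385, 145) with the lens arm reaching right to about (610, 150). The saddles show at (470, 95) and (470, 188), and the base edges lie nearly along the image axes. Next I'll work out where the magnifier is and the microscope yaw.

```bash
python3 - <<'E'
from h import *
a=calibration("scene");b=calibration("side");w=calibration("wrist")
for n,u,v in [('ring',(387,388),(307,390)),('handle',(466,405),(358,422)),('armclamp',(247,357),(218,327))]: print(n,*[np.round(x,3) for x in tri([(a,u),(b,v)])])
for c,uv in [(a,(290,355)),(a,(327,390)),(a,(423,350)),(b,(282,333)),(b,(290,360)),(b,(396,347)),(b,(388,310)),(w,(298,72)),(w,(298,205)),(w,(533,77)),(w,(514,207))]: print(uv,np.round(at_z(c,uv,.014),3))
print('standbase',at_z(a,(248,415),0.005),at_z(b,(223,368),.005))
s=cv2.imread('pics/scene0.png')[180:420,200:460]; t=cv2.imread('pics/side0.png')[200:440,180:440]
cv2.imwrite('pics/c1.png',np.hstack([cv2.resize(s,None,fx=1.53,fy=2.4)[:,:400],cv2.resize(t,None,fx=1.53,fy=2.4)[:,:400]]))
E
```

```text
ring [ 0.478 -0.288  0.129] [0. 0.]
handle [ 0.548 -0.366  0.128] [0.002 0.002]
armclamp [ 0.337 -0.116  0.13 ] [0.003 0.003]
(290, 355) [ 0.462 -0.021  0.014]
(327, 390) [ 0.471 -0.139  0.014]
(423, 350) [ 0.687 -0.143  0.014]
(282, 333) [ 0.461 -0.053  0.014]
(290, 360) [ 0.467 -0.128  0.014]
(396, 347) [ 0.689 -0.141  0.014]
(388, 310) [ 0.703 -0.036  0.014]
(298, 72) [ 0.693 -0.138  0.014]
(298, 205) [ 0.695 -0.008  0.014]
(533, 77) [ 0.466 -0.133  0.014]
(514, 207) [ 0.464 -0.006  0.014]
standbase [ 0.33314912 -0.11201191  0.005     ] [ 0.32912458 -0.11261797  0.005     ]
```

View pics/c1.png

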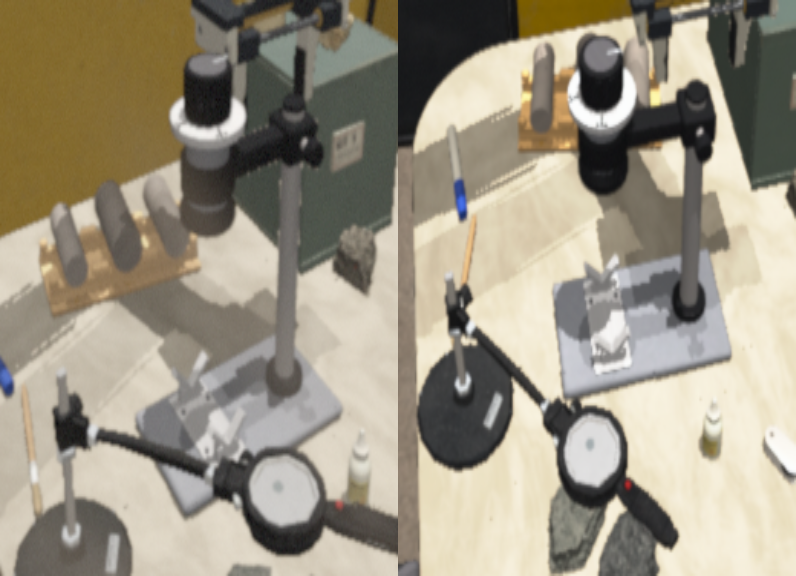

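```bash
python3 -m handwheel '[{"delta_pos":[-0.8,1,0.6],"dr":[0,0,-8]},{"delta_pos":[-1,1,0.4],"dr":[0,0,-2]},{"delta_pos":[-1,1,0],"dr":[0,0,0]},{"delta_pos":[-1,1,0],"dr":[0,0,0]},{"delta_pos":[-1,1,0],"dr":[0,0,0]},{"delta_pos":[-0.7,1,0],"dr":[0,0,0]},{"delta_pos":[0,1,0],"dr":[0,0,0]},{"delta_pos":[0,1,0],"dr":[0,0,0]},{"delta_pos":[0,0.7,0],"dr":[0,0,0]}]' -1 20
python3 - <<'E'
from h import *
s=get_state(); print(np.round(s['q'],2),s['t'])
im=grab_frame("wrist"); cv2.imwrite('pics/wrist1.png',im[:,:,::-1]); c=calibration("wrist")
for q,z in [("core_rack",0),("rack_next",.024),("core_1",.024)]:
    for uv,k in px("wrist",q): print(q,uv,k,np.round(at_z(c,uv,z),4))
E
```

```text
t: 2.4
eef_pos: [0.5097, 0.2628, 0.2432]
ee_rot: [-3.141, 0.001, -1.744]
force: [0.4, -0.8, 0.6]
width: 0.0877
gripper_force: 0.0
[ 0.82  0.17 -0.17 -0.   -1.23 -0.99] 2.4
rack_next [195.9, 182.8] 0.72 [0.6369 0.2133 0.024 ]
core_1 [263.3, 189.8] 0.85 [0.565  0.2337 0.024 ]
core_1 [334.0, 188.5] 0.78 [0.4872 0.2457 0.024 ]
core_1 [197.5, 184.8] 0.77 [0.6357 0.2157 0.024 ]
```

View pics/wrist1.png

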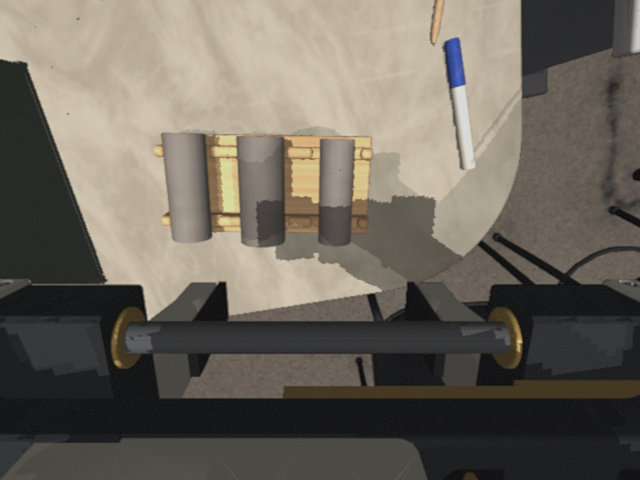

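The picture shows the three cores lying vertically in the image, with the next one at (336, 190). It is visibly the thinnest, about 32 px against 43–45 px for the others. The tool yaw is nearly aligned with it.

```bash
python3 - <<'E'
from h import *
c=calibration("wrist")
im=cv2.imread('pics/wrist1.png'); hsv=cv2.cvtColor(im,cv2.COLOR_BGR2HSV)
for v in (142,150,160,170,180,190,200,235): 
    row=hsv[v,300:375]; print(v,[int(x) for x in np.where((row[:,1]<45)&(row[:,2]<140))[0][[0,-1]]+300])
P=[at_z(c,u,.042) for u in [(337.5,141),(334.5,240)]]; d=P[0]-P[1]
print(P,(P[0]+P[1])/2,np.linalg.norm(d),np.degrees(np.arctan2(d[1],d[0])))
E=np.array(c['extrinsics']); print(np.round(E,3),c['fx'])
E
```

```text
142 [321, 353]
150 [321, 353]
160 [321, 352]
170 [321, 352]
180 [320, 351]
190 [320, 351]
200 [320, 373]
235 [300, 374]
[array([0.47597685, 0.19199312, 0.042     ]), array([0.49564446, 0.2953732 , 0.042     ])] [0.48581066 0.24368316 0.042     ] 0.10523428813133313 -100.77154712927454
[[-0.985  0.173 -0.     0.457]
 [ 0.166  0.945  0.281 -0.375]
 [ 0.049  0.277 -0.96   0.321]
 [ 0.     0.     0.     1.   ]] 350.1914386903412
```

Plan: pick the core with the gripper already leaning about 42° to the left, shifted about 14 mm left of the core's middle. The fingers get narrowed first so they clear the neighbouring core.

```bash
python3 -m handwheel '[{"delta_pos":[-0.35,-0.09,0],"dr":[-8.3,1.5,0]},{"delta_pos":[-0.35,-0.09,0],"dr":[-8.3,1.5,0]},{"delta_pos":[0,0,0],"dr":[-8.3,1.5,0]},{"delta_pos":[0,0,0],"dr":[-8.3,1.5,0]},{"delta_pos":[0,0,-0.8],"dr":[-8.3,1.5,0]},{"delta_pos":[0,0,-1],"dr":[0,0,0]},{"delta_pos":[0,0,-0.8],"dr":[0,0,0]},{"delta_pos":[0,0,0],"dr":[0,0,0]}]' -0.23 30
python3 - <<'E'
from h import *
s=get_state(); print(np.round(s['q'],2),s['t'])
im=grab_frame("wrist"); cv2.imwrite('pics/wrist2.png',im[:,:,::-1]); c=calibration("wrist")
grab_frame("side")
for uv,k in px("wrist","core_1"): print(uv,k,np.round(at_z(c,uv,.024),4))
from scipy.spatial.transform import Rotation as R
M=R.from_euler('xyz',s['ee_rot']).as_matrix(); print(np.round(M,3))
E
```

```text
t: 3.4
eef_pos: [0.488, 0.2535, 0.1616]
ee_rot: [3.133, -0.743, -1.742]
force: [0.1, -0.2, 0.4]
width: 0.0535
gripper_force: 0.0
[ 1.02  0.58 -0.1   0.25 -1.6  -1.27] 3.4
[314.1, 327.8] 0.85 [0.489  0.2452 0.024 ]
[[-0.126 -0.984 -0.124]
 [-0.726  0.176 -0.665]
 [ 0.676  0.007 -0.737]]
```

View pics/wrist2.png

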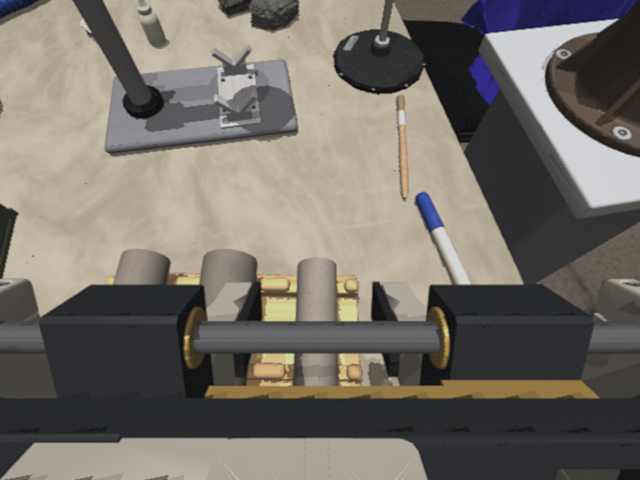

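The view shows the core at column 317, centred between the fingers at columns 258 and 375. I'll shift the grip slightly further left, so the gripper body clears the middle core, and go down.

```bash
python3 -m handwheel '[{"delta_pos":[0.07,0.42,-0.6],"dr":[0,0,0]},{"delta_pos":[0,0,-0.9],"dr":[0,0,0]},{"delta_pos":[0,0,-0.9],"dr":[0,0,0]},{"delta_pos":[0,0,-0.8],"dr":[0,0,0]},{"delta_pos":[0,0,-0.5],"dr":[0,0,0]},{"delta_pos":[0,0,-0.18],"dr":[0,0,0]},{"delta_pos":[0,0,0],"dr":[0,0,0]},{"delta_pos":[0,0,0],"dr":[0,0,0]}]'
```

```text
t: 4.35
eef_pos: [0.4917, 0.2687, 0.0497]
ee_rot: [3.139, -0.734, -1.745]
force: [-0.5, 0.5, -0.0]
width: 0.0539
gripper_force: 0.0
```

```bash
python3 -m handwheel '[{"delta_pos":[-0.05,-0.08,-0.16],"dr":[0,0,0]},{"delta_pos":[0,0,0],"dr":[0,0,0]}]'; python3 -m handwheel '[{"delta_pos":[0,0,0],"dr":[0,0,0]},{"delta_pos":[0,0,0],"dr":[0,0,0]},{"delta_pos":[0,0,0],"dr":[0,0,0]},{"delta_pos":[0,0,0],"dr":[0,0,0]},{"delta_pos":[0,0,0],"dr":[0,0,0]},{"delta_pos":[0,0,0],"dr":[0,0,0]}]' 1 45
```

```text
t: 4.55
eef_pos: [0.4893, 0.2655, 0.0439]
ee_rot: [3.138, -0.736, -1.744]
force: [-0.1, -0.0, -0.6]
width: 0.054
gripper_force: 0.0
t: 5.15
eef_pos: [0.4897, 0.2659, 0.0435]
ee_rot: [3.138, -0.736, -1.744]
force: [1.4, -0.5, -1.3]
width: 0.0258
gripper_force: 41.2
```

```bash
python3 -m handwheel '[{"delta_pos":[0,0,0],"dr":[0,0,0]},{"delta_pos":[0,0,0],"dr":[0,0,0]}]'
python3 - <<'E'
from h import *
a=grab_frame("wrist"); b=grab_frame("side")
cv2.imwrite('pics/w3.png',np.hstack([cv2.resize(a[230:430,150:480],(495,300)),cv2.resize(b[180:300,240:362],(305,300))])[:,:,::-1])
E
```

```text
t: 5.35
eef_pos: [0.4897, 0.2659, 0.0436]
ee_rot: [3.138, -0.736, -1.744]
force: [1.5, -0.7, -1.2]
width: 0.0258
gripper_force: 41.2
```

View pics/w3.png

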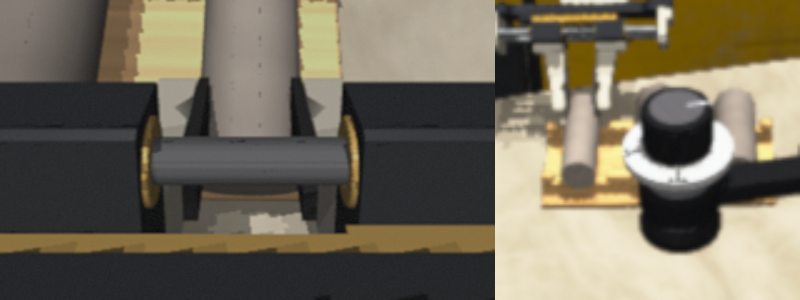

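```bash
python3 - <<'E'
from h import *
from scipy.spatial.transform import Rotation as R
s=get_state(); M=R.from_euler('xyz',s['ee_rot']).as_matrix(); p=np.array(s['eef_pos'])
pr=lambda c,P:(lambda q:np.round([c['fx']*q[0]/q[2]+c['cx'],c['fy']*q[1]/q[2]+c['cy']],1))((np.array(c['extrinsics'])@np.r_[P,1])[:3])
for n in("wrist","side"):
    c=calibration(n); f=(lambda u:(u-[150,230])*1.5) if n=="wrist" else (lambda u:(u-[240,180])*2.5+[495,0])
    for k,P in [('tcp',p),('tipL',p+M@[0,-.013,.019]),('tipR',p+M@[0,.013,.019]),('padtopL',p+M@[0,-.013,-.02]),('padtopR',p+M@[0,.013,-.02])]: print(n,k,f(pr(c,P)))
    a=np.array([.18,.98,0])
    for r in (.018,.021,.024):
        C=np.array([.486,.244,.024+r]); 
        for e in (-.055,.055): 
            for sx in(-1,1): print(n,'core',r,e,sx,f(pr(c,C+a*e+np.array([.984,-.18,0])*sx*r)))
E
```

```text
wrist tcp [250.05  86.25]
wrist tipL [216.6  66.3]
wrist tipR [283.35  66.3 ]
wrist padtopL [209.1 111.9]
wrist padtopR [291.  111.9]
wrist core 0.018 -0.055 -1 [292.95 -87.45]
wrist core 0.018 -0.055 1 [207.3 -87.9]
wrist core 0.018 0.055 -1 [302.85 182.85]
wrist core 0.018 0.055 1 [193.65 182.1 ]
wrist core 0.021 -0.055 -1 [300.75 -91.8 ]
wrist core 0.021 -0.055 1 [199.65 -92.4 ]
wrist core 0.021 0.055 -1 [312.9 181.5]
wrist core 0.021 0.055 1 [183.6  180.75]
wrist core 0.024 -0.055 -1 [308.7 -96.3]
wrist core 0.024 -0.055 1 [191.7  -97.05]
wrist core 0.024 0.055 -1 [323.25 180.15]
wrist core 0.024 0.055 1 [173.1  179.25]
side tcp [581.75 124.  ]
side tipL [595.   142.25]
side tipR [569.5  142.75]
side padtopL [594.   104.25]
side padtopR [568.5  104.75]
side core 0.018 -0.055 -1 [560. 175.]
side core 0.018 -0.055 1 [596.75 174.25]
side core 0.018 0.055 -1 [566.5  105.75]
side core 0.018 0.055 1 [601. 105.]
side core 0.021 -0.055 -1 [556.75 172.75]
side core 0.021 -0.055 1 [599.75 171.75]
side core 0.021 0.055 -1 [563.25 103.5 ]
side core 0.021 0.055 1 [603.75 102.75]
side core 0.024 -0.055 -1 [553.5 170.5]
side core 0.024 -0.055 1 [602.5 169.5]
side core 0.024 0.055 -1 [560.25 101.25]
side core 0.024 0.055 1 [606.5  100.25]
```

```bash
python3 -m handwheel '[{"delta_pos":[0,0,0],"dr":[0,0,0]},{"delta_pos":[0,0,0],"dr":[0,0,0]}]' - 5;  python3 -m handwheel '[{"delta_pos":[0,0,0],"dr":[0,0,0]},{"delta_pos":[0,0,0],"dr":[0,0,0]},{"delta_pos":[0,0,-0.23],"dr":[0,0,0]},{"delta_pos":[0,0,0],"dr":[0,0,0]}]' -0.23 10; python3 -m handwheel '[{"delta_pos":[0,0,0],"dr":[0,0,0]},{"delta_pos":[0,0,0],"dr":[0,0,0]},{"delta_pos":[0,0,0],"dr":[0,0,0]},{"delta_pos":[0,0,0],"dr":[0,0,0]}]' 1 15
```

```text
t: 5.65
eef_pos: [0.4896, 0.2658, 0.044]
ee_rot: [3.138, -0.736, -1.744]
force: [0.9, -0.4, 2.0]
width: 0.0295
gripper_force: 5.0
t: 6.05
eef_pos: [0.4891, 0.2653, 0.0357]
ee_rot: [3.137, -0.737, -1.743]
force: [-0.1, -0.1, -0.6]
width: 0.0524
gripper_force: 0.0
t: 6.45
eef_pos: [0.4896, 0.2658, 0.0368]
ee_rot: [3.138, -0.736, -1.744]
force: [0.0, -0.1, -0.1]
width: 0.0333
gripper_force: 15.0
```

```bash
python3 -m handwheel '[{"delta_pos":[0,0,0],"dr":[0,0,0]},{"delta_pos":[0,0,0],"dr":[0,0,0]},{"delta_pos":[0,0,-0.2],"dr":[0,0,0]},{"delta_pos":[0,0,0],"dr":[0,0,0]}]' -0.23 10; python3 -m handwheel '[{"delta_pos":[0,0,0],"dr":[0,0,0]},{"delta_pos":[0,0,0],"dr":[0,0,0]},{"delta_pos":[0,0,0],"dr":[0,0,0]},{"delta_pos":[0,0,0],"dr":[0,0,0]}]' 1 15;  python3 -m handwheel '[{"delta_pos":[0,0,0],"dr":[0,0,0]},{"delta_pos":[0,0,0],"dr":[0,0,0]}]' 1 40
python3 - <<'E'
from h import *
a=grab_frame("wrist"); b=grab_frame("side")
cv2.imwrite('pics/w4.png',np.hstack([cv2.resize(a[200:400,200:430],(460,400),interpolation=2),cv2.resize(b[200:280,245:310],(325,400),interpolation=2)])[:,:,::-1])
E
```

```text
t: 6.85
eef_pos: [0.4895, 0.2657, 0.0303]
ee_rot: [3.138, -0.737, -1.744]
force: [-0.3, -0.1, 1.6]
width: 0.053
gripper_force: 0.5
t: 7.25
eef_pos: [0.4895, 0.2657, 0.0307]
ee_rot: [3.138, -0.736, -1.744]
force: [-0.1, -1.1, 0.0]
width: 0.0345
gripper_force: 15.0
t: 7.45
eef_pos: [0.4895, 0.2657, 0.0307]
ee_rot: [3.138, -0.736, -1.744]
force: [-0.2, -0.6, 0.3]
width: 0.0336
gripper_force: 40.0
```

View pics/w4.png

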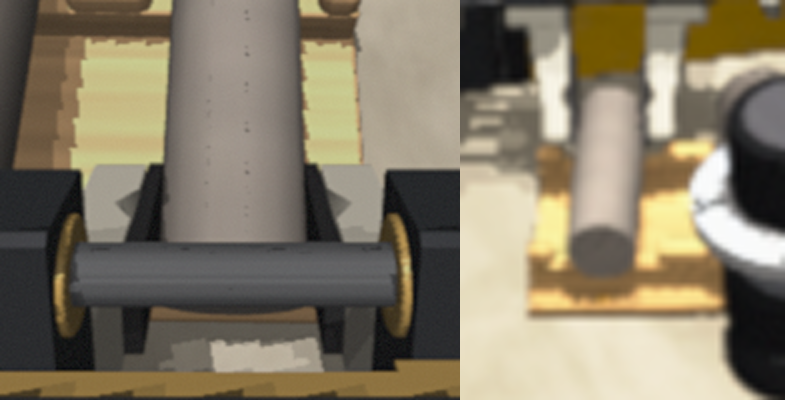

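The core now sits squarely between the fingers: the tips straddle it in the side view, and its silhouette fills the gap. The width reads about 34–34.5 mm, which leaves only 36 mm as its diameter. Lifting gently.

```bash
python3 -m handwheel '[{"delta_pos":[0,0,0.1],"dr":[0,0,0]},{"delta_pos":[0,0,0.2],"dr":[0,0,0]},{"delta_pos":[0,0,0.4],"dr":[0,0,0]},{"delta_pos":[0,0,0.6],"dr":[0,0,0]},{"delta_pos":[0,0,0.7],"dr":[0,0,0]},{"delta_pos":[0,0,0.7],"dr":[0,0,0]},{"delta_pos":[0,0,0.6],"dr":[0,0,0]},{"delta_pos":[0,0,0],"dr":[0,0,0]}]'
python3 - <<'E'
from h import *
print(np.round(get_state()['q'],2))
a=grab_frame("wrist"); c=calibration("wrist"); cv2.imwrite('pics/w5.png',a[:,:,::-1])
for q,z in [("saddle",.03),("microscope",0),("core_1",.1)]:
    for uv,k in px("wrist",q): print(q,uv,k,np.round(at_z(c,uv,z),4))
E
```

```text
t: 8.35
eef_pos: [0.4907, 0.267, 0.1334]
ee_rot: [-3.141, -0.731, -1.746]
force: [0.5, 0.6, -2.1]
width: 0.0338
gripper_force: 40.0
[ 1.03  0.61 -0.1   0.24 -1.56 -1.29]
saddle [232.1, 57.3] 0.9 [ 0.5329 -0.0635  0.03  ]
microscope [235.8, 76.0] 0.87 [ 0.5343 -0.069   0.    ]
core_1 [313.8, 257.9] 0.81 [0.4865 0.2363 0.1   ]
core_1 [137.6, 297.8] 0.6 [0.5982 0.2437 0.1   ]
```

View pics/w5.png

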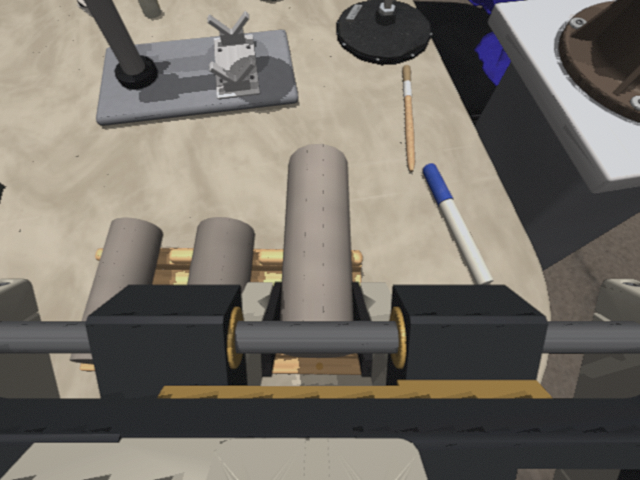

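The core hangs securely between the fingers, with its far end at about (318, 150). The base's near edge runs from (98, 122) to (298, 100), and the saddles are at (235, 30) and (235, 70).

```bash
python3 - <<'E'
from h import *
c=calibration("wrist"); p=np.array(get_state()['eef_pos'])
pr=lambda c,P:(lambda q:np.round([c['fx']*q[0]/q[2]+c['cx'],c['fy']*q[1]/q[2]+c['cy']],1))((np.array(c['extrinsics'])@np.r_[P,1])[:3])
a=np.array([.18,.98,0]); C=p+[-.0035,-.0217,.0113]
for z in (-.018,0,.018): print('far end',pr(c,C-.055*a+[0,0,z]), 'near',pr(c,C+.055*a+[0,0,z]))
im=cv2.imread('pics/w5.png'); g=im[:,:,:].astype(int)
# near edge of base: top-face/side boundary ; find by column the last row that is bluish-grey
hsv=cv2.cvtColor(im,cv2.COLOR_BGR2HSV)
pts=[]
for u in range(150,295,12):
    col=g[60:140,u]; d=(col[:,2]-col[:,0]); r=np.where(d<12)[0]; pts.append((u,int(r[-1])+60))
print(pts)
for uv in [(98,125),(298,103),(288,30),(98,119),(298,97)]: print(uv,np.round(at_z(c,uv,0),3),np.round(at_z(c,uv,.014),3))
P=np.array([at_z(c,q,0) for q in pts]); k=np.polyfit(P[:,0],P[:,1],1); print('edge yaw',np.degrees(np.arctan(k[0])),'y at .535',np.polyval(k,.535))
E
```

```text
far end [316.5 176.7] near [315.3 353.5]
far end [316.7 158.6] near [315.4 347.8]
far end [316.8 137.4] near [315.4 340.7]
[(150, 120), (162, 118), (174, 117), (186, 116), (198, 114), (210, 113), (222, 111), (234, 110), (246, 109), (258, 107), (270, 106), (282, 104), (294, 103)]
(98, 125) [ 0.696 -0.015  0.   ] [0.687 0.001 0.014]
(298, 103) [ 0.463 -0.009  0.   ] [0.464 0.006 0.014]
(288, 30) [ 0.455 -0.148  0.   ] [ 0.457 -0.127  0.014]
(98, 119) [ 0.697 -0.024  0.   ] [ 0.688 -0.008  0.014]
(298, 97) [ 0.461 -0.019  0.   ] [ 0.463 -0.004  0.014]
edge yaw -0.7139326397353809 y at .535 -0.011138503855874678
```

```bash
python3 -m handwheel '[{"delta_pos":[0.2,-0.6,0],"dr":[0,0,2]},{"delta_pos":[0.3,-0.8,0],"dr":[0,0,2]},{"delta_pos":[0.3,-0.8,0],"dr":[0,0,2]},{"delta_pos":[0.3,-0.8,0],"dr":[0,0,2]},{"delta_pos":[0.2,-0.8,-0.2],"dr":[0,0,1.5]},{"delta_pos":[0.2,-0.7,-0.4],"dr":[0,0,0]},{"delta_pos":[0,-0.4,-0.4],"dr":[0,0,0]},{"delta_pos":[0,0,0],"dr":[0,0,0]},{"delta_pos":[0,0,0],"dr":[0,0,0]}]'
cat > look.py <<'E'
from h import *
import sys
print(np.round(get_state()['q'],2))
a=grab_frame("wrist"); c=calibration("wrist"); cv2.imwrite(f'pics/{sys.argv[1]}.png',a[:,:,::-1])
for q,z in [("saddle",.03),("microscope",0),("core_1",.1),("lens",.2)]:
    for uv,k in px("wrist",q): print(q,uv,k,np.round(at_z(c,uv,z),4))
im=a[:,:,::-1].astype(int)
E
python3 look.py w6
```

```text
t: 9.45
eef_pos: [0.5345, 0.1185, 0.0994]
ee_rot: [3.137, -0.737, -1.578]
force: [-0.1, 0.1, -2.9]
width: 0.0335
gripper_force: 40.0
[ 0.88  0.52 -0.43  0.46 -1.26 -1.18]
saddle [314.1, 121.0] 0.68 [ 0.5352 -0.068   0.03  ]
microscope [313.6, 142.1] 0.9 [ 0.5358 -0.0691  0.    ]
core_1 [315.6, 260.3] 0.59 [0.5353 0.1036 0.1   ]
```

View pics/w6.png

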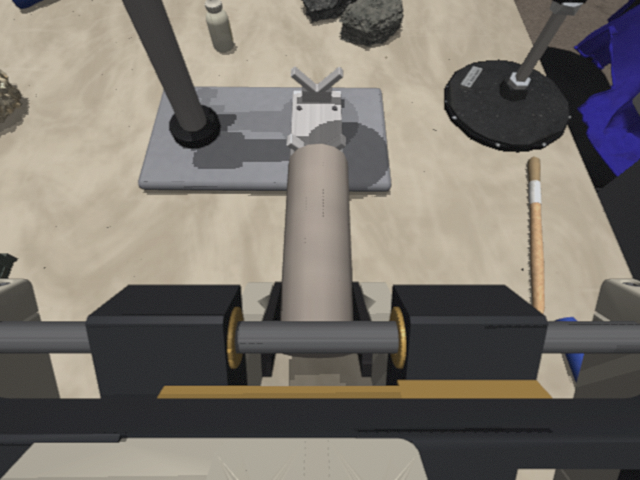

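The core points at the saddles. The far V's apex is at about (318, 92), the core's far end at (317, 148), and the base's near edge is level at row 191.

```bash
python3 - <<'E'
from h import *
c=calibration("wrist"); p=np.array(get_state()['eef_pos'])
pr=lambda c,P:(lambda q:np.round([c['fx']*q[0]/q[2]+c['cx'],c['fy']*q[1]/q[2]+c['cy']],1))((np.array(c['extrinsics'])@np.r_[P,1])[:3])
for uv,z in [((142,190),0),((390,192),0),((315,191.5),0),((382,88),.014),((168,87),.014),((318,92),.03),((290,102),.03),((343,102),.03)]: print(uv,np.round(at_z(c,uv,z),4))
C=p+[0,-.022,.0113]
for dr in (0,3,6,9):
  t=np.radians(dr); e=C+[0,-.055*np.cos(t)-.0,-.075*np.sin(t)]
  print(dr,[pr(c,e+[0,0,z]).tolist() for z in(-.018,0,.018)],pr(c,C+[-.018,0,0])-pr(c,C+[.018,0,0]))
im=cv2.imread('pics/w6.png'); print([im[r,317].tolist() for r in range(138,176,3)])
for y in (-.053+.07,): pass
for q in [(.535,-.073-.042,.03),(.535,-.073-.042-.0055,.03),(.561,-.1095,.051),(.509,-.1095,.051)]: print(q,pr(c,q))
E
```

```text
(142, 190) [ 0.6991 -0.0114  0.    ]
(390, 192) [ 0.4639 -0.0073  0.    ]
(315, 191.5) [ 0.535  -0.0084  0.    ]
(382, 88) [ 0.4628 -0.1297  0.014 ]
(168, 87) [ 0.6904 -0.1328  0.014 ]
(318, 92) [ 0.5312 -0.1059  0.03  ]
(290, 102) [ 0.5586 -0.0925  0.03  ]
(343, 102) [ 0.507  -0.0921  0.03  ]
0 [[315.6, 176.4], [315.5, 158.3], [315.5, 137.1]] [67.9 -0.5]
3 [[315.6, 180.1], [315.5, 162.6], [315.5, 142.1]] [67.9 -0.5]
6 [[315.6, 183.9], [315.6, 166.9], [315.5, 147.2]] [67.9 -0.5]
9 [[315.6, 187.7], [315.6, 171.3], [315.6, 152.2]] [67.9 -0.5]
[[112, 112, 114], [113, 112, 116], [142, 151, 160], [150, 160, 171], [151, 161, 172], [151, 159, 172], [152, 161, 171], [151, 161, 172], [150, 160, 172], [153, 162, 174], [153, 164, 176], [152, 163, 175], [154, 165, 176]]
(0.535, -0.11499999999999999, 0.03) [314.1  85.5]
(0.535, -0.1205, 0.03) [314.1  81.7]
(0.561, -0.1095, 0.051) [286.5  71.1]
(0.509, -0.1095, 0.051) [341.7  70.9]
```

```bash
python3 -m handwheel '[{"delta_pos":[0,-0.4,-0.3],"dr":[0,0,0]},{"delta_pos":[0,-0.7,-0.3],"dr":[0,0,0]},{"delta_pos":[0,-0.8,0],"dr":[0,0,0]},{"delta_pos":[0,-0.8,0],"dr":[0,0,0]},{"delta_pos":[0,-0.8,0],"dr":[0,0,0]},{"delta_pos":[0,-0.8,0],"dr":[0,0,0]},{"delta_pos":[0,-0.7,0],"dr":[0,0,0]},{"delta_pos":[0,-0.5,0],"dr":[0,0,0]},{"delta_pos":[0,0,0],"dr":[0,0,0]},{"delta_pos":[0,0,0],"dr":[0,0,0]}]'
python3 look.py w7; python3 - <<'E'
from h import *
grab_frame("side");print(px("side","core_1"),px("side","saddle"),px("side","lens"))
E
```

```text
t: 10.7
eef_pos: [0.5347, -0.0464, 0.0817]
ee_rot: [3.138, -0.736, -1.579]
force: [0.7, 0.5, -2.5]
width: 0.034
gripper_force: 40.0
[ 0.65  0.44 -0.69  0.66 -1.05 -1.17]
microscope [317.6, 258.7] 0.69 [ 0.5335 -0.0971  0.    ]
lens [325.1, 42.5] 0.81 [ 0.5328 -0.0738  0.2   ]
[([333.5, 241.8], 0.64), ([318.3, 315.2], 0.6)] [([318.6, 331.1], 0.78)] [([313.0, 271.9], 0.56)]
```

```bash
python3 -m handwheel '[{"delta_pos":[0,-0.17,-0.3],"dr":[0,0,0]},{"delta_pos":[0,0,-0.3],"dr":[0,0,0]},{"delta_pos":[0,0,-0.25],"dr":[0,0,0]},{"delta_pos":[0,0,-0.1],"dr":[0,0,0]},{"delta_pos":[0,0,0],"dr":[0,0,0]},{"delta_pos":[0,0,0],"dr":[0,0,0]}]'
```

```text
t: 11.75
eef_pos: [0.5347, -0.0513, 0.0532]
ee_rot: [3.137, -0.736, -1.578]
force: [-1.0, 0.2, -3.5]
width: 0.0337
gripper_force: 40.0
```

```bash
python3 look.py w8; python3 - <<'E'
from h import *
grab_frame("side");print(px("side","core_1"))
a=cv2.imread('pics/w8.png')
b=grab_frame("side"); cv2.imwrite('pics/c8.png',np.hstack([cv2.resize(a,(480,360)),cv2.resize(b[230:400,250:401,::-1],(320,360))]))
E
```

```text
[ 0.63  0.48 -0.72  0.7  -0.99 -1.22]
core_1 [315.8, 258.6] 0.92 [ 0.5353 -0.0481  0.1   ]
[([336.6, 240.9], 0.9), ([318.5, 322.7], 0.83)]
```

View pics/c8.png

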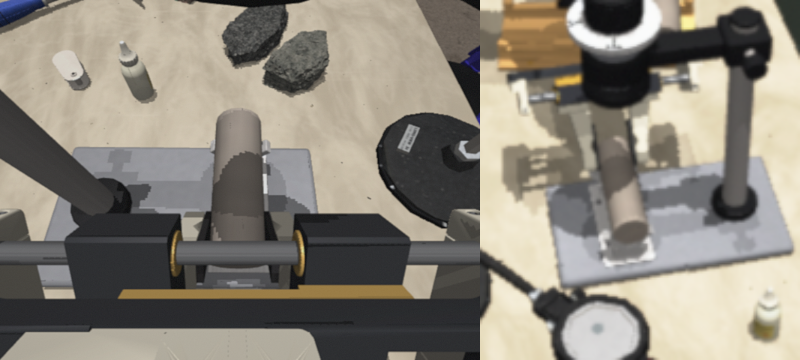

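The core hangs just above the saddles and is centred between the cheeks (columns 211 and 268 in the crop, with the core at 239). Under the lens the gripper has clear space. That was my eleventh view, one over the allowance of ten, so from here on I use numbers only. Lowering in small steps.

```bash
python3 -m handwheel '[{"delta_pos":[0,0,-0.08],"dr":[0,0,0]},{"delta_pos":[0,0,-0.06],"dr":[0,0,0]},{"delta_pos":[0,0,0],"dr":[0,0,0]}]'; python3 -m handwheel '[{"delta_pos":[0,0,-0.07],"dr":[0,0,0]},{"delta_pos":[0,0,0],"dr":[0,0,0]}]'
```

```text
t: 12.45
eef_pos: [0.5344, -0.0514, 0.0488]
ee_rot: [3.137, -0.736, -1.578]
force: [0.1, 0.3, -3.4]
width: 0.0337
gripper_force: 40.0
t: 12.65
eef_pos: [0.5345, -0.0514, 0.0468]
ee_rot: [3.137, -0.736, -1.578]
force: [-0.4, 0.4, -1.5]
width: 0.0336
gripper_force: 40.1
```

Contact is beginning (−3.4 → −1.5 N).

```bash
python3 -m handwheel '[{"delta_pos":[0,0,-0.05],"dr":[0,0,0]},{"delta_pos":[0,0,0],"dr":[0,0,0]}]'; python3 -m handwheel '[{"delta_pos":[0,0,-0.04],"dr":[0,0,0]},{"delta_pos":[0,0,0],"dr":[0,0,0]}]'
```

```text
t: 12.85
eef_pos: [0.5346, -0.0515, 0.0458]
ee_rot: [3.138, -0.737, -1.578]
force: [-0.8, 0.3, 0.8]
width: 0.0339
gripper_force: 41.4
t: 13.05
eef_pos: [0.5347, -0.0516, 0.0455]
ee_rot: [3.139, -0.738, -1.579]
force: [-3.5, 3.7, 9.7]
width: 0.0336
gripper_force: 42.2
```

```bash
python3 -m handwheel '[{"delta_pos":[0,0,0],"dr":[0,0,0]},{"delta_pos":[0,0,0],"dr":[0,0,0]}]' - 8; python3 -m handwheel '[{"delta_pos":[0,0,0],"dr":[0,0,0]},{"delta_pos":[0,0,0],"dr":[0,0,0]},{"delta_pos":[0,0,0],"dr":[0,0,0]},{"delta_pos":[0,0,0],"dr":[0,0,0]}]' -0.4 8
python3 - <<'E'
from h import *
grab_frame("wrist");c=calibration("wrist");print([(u,np.round(at_z(c,u,.0375),4)) for u,k in px("wrist","core_1")])
grab_frame("side");print(px("side","core_1"))
E
```

```text
t: 13.25
eef_pos: [0.5346, -0.0516, 0.0454]
ee_rot: [3.138, -0.738, -1.579]
force: [-5.0, 3.9, 9.0]
width: 0.0345
gripper_force: 11.3
t: 13.65
eef_pos: [0.5347, -0.0511, 0.044]
ee_rot: [3.138, -0.735, -1.578]
force: [-0.3, -0.3, -0.1]
width: 0.0595
gripper_force: 0.0
[([316.7, 255.7], array([ 0.5344, -0.0724,  0.0375]))]
[([338.8, 241.6], 0.9), ([316.3, 331.1], 0.7)]
```

Released and seated: the core's middle is at about (0.534, −0.072). Backing out along the tool axis, then up and out to the left.

```bash
python3 -m handwheel '[{"delta_pos":[0,0.3,0.33],"dr":[0,0,0]},{"delta_pos":[0,0.6,0.66],"dr":[0,0,0]},{"delta_pos":[0,0.7,0.77],"dr":[0,0,0]},{"delta_pos":[0,0.9,0.7],"dr":[0,0,0]},{"delta_pos":[0,1,0.3],"dr":[0,0,0]},{"delta_pos":[0,1,0.3],"dr":[0,0,0]},{"delta_pos":[0,1,0.6],"dr":[8.4,0,0]},{"delta_pos":[0,0,1],"dr":[8.4,0,0]},{"delta_pos":[0,0,1],"dr":[8.4,0,0]},{"delta_pos":[0,0,1],"dr":[8.4,0,0]}]'; python3 -m handwheel '[{"delta_pos":[0,0,1],"dr":[8.4,0,0]},{"delta_pos":[0,0,1],"dr":[0,0,0]},{"delta_pos":[0,0,1],"dr":[0,0,0]},{"delta_pos":[0,0,1],"dr":[0,0,0]},{"delta_pos":[0,0,0],"dr":[0,0,0]}]' -1 40
python3 - <<'E'
from h import *
print(np.round(get_state()['q'],2))
grab_frame("side");c=calibration("side");print(px("side","core_1"),[ (q,[(u,k,np.round(at_z(c,u,z),4)) for u,k in px("side",q)]) for q,z in (("collar",.284),("drum_grip",.307))])
grab_frame("wrist");c=calibration("wrist");print([ (q,[(u,k,np.round(at_z(c,u,z),4)) for u,k in px("wrist",q)]) for q,z in (("collar",.284),("drum_grip",.307),("core_1",.038))])
E
```

```text
t: 14.85
eef_pos: [0.5344, 0.1157, 0.2468]
ee_rot: [3.136, -0.142, -1.572]
force: [1.7, -1.2, -0.1]
width: 0.0614
gripper_force: 0.0
t: 15.35
eef_pos: [0.5356, 0.1145, 0.3695]
ee_rot: [3.14, 0.001, -1.575]
force: [-0.1, 0.1, -0.3]
width: 0.0871
gripper_force: 0.0
[ 0.57  0.09  0.01 -0.   -1.49 -0.57]
[([318.3, 327.3], 0.79), ([334.6, 239.4], 0.59)] [('collar', [([315.8, 238.4], 0.67, array([ 0.5371, -0.0747,  0.284 ]))]), ('drum_grip', [([311.8, 227.4], 0.75, array([ 0.5312, -0.0697,  0.307 ]))])]
[('collar', []), ('drum_grip', []), ('core_1', [([312.1, 47.6], 0.97, array([ 0.5354, -0.0743,  0.038 ])), ([297.6, 268.3], 0.84, array([0.5596, 0.2246, 0.038 ])), ([246.3, 261.8], 0.63, array([0.6363, 0.2136, 0.038 ]))])]
```

```bash
python3 -m handwheel '[{"delta_pos":[0,-0.5,0.8],"dr":[0,0,0]},{"delta_pos":[0,-1,0.8],"dr":[0,0,0]},{"delta_pos":[0,-1,0],"dr":[0,0,0]},{"delta_pos":[0,-1,0],"dr":[0,0,0]},{"delta_pos":[0,-0.9,0],"dr":[0,0,0]},{"delta_pos":[0,0,0],"dr":[0,0,0]},{"delta_pos":[0,0,0],"dr":[0,0,0]}]'
cat > drum.py <<'E'
from h import *
# white line angle on drum top from the wrist picture
import sys
cen=np.array([float(sys.argv[1]),float(sys.argv[2])])
a=grab_frame("wrist"); c=calibration("wrist"); cv2.imwrite('pics/drum.png',a[:,:,::-1])
E=np.array(c['extrinsics']); K=np.array([[c['fx'],0,c['cx']],[0,c['fy'],c['cy']],[0,0,1]])
def rect(z,half=.06,n=480):   # top-down map: col -> -y, row -> -x  (x up, y left)
    g=np.linspace(half,-half,n); X,Y=np.meshgrid(cen[0]+g,cen[1]+g,indexing='ij')
    P=np.stack([X,Y,np.full_like(X,z),np.ones_like(X)],-1)@E[:3].T; uv=P@K.T
    return cv2.remap(a,(uv[...,0]/uv[...,2]).astype(np.float32),(uv[...,1]/uv[...,2]).astype(np.float32),cv2.INTER_LINEAR),X,Y
top,X,Y=rect(.320); g=cv2.cvtColor(top,cv2.COLOR_RGB2GRAY)
dark=(g<70)&(np.hypot(X-cen[0],Y-cen[1])<.045); n,l,st,ce=cv2.connectedComponentsWithStats(dark.astype(np.uint8)); i=1+np.argmax(st[1:,4])
m=(l==i); (cc,rr),rad=cv2.minEnclosingCircle(np.argwhere(m)[:,::-1].astype(np.float32))
print('dark blob: centre',X[int(rr),0],Y[0,int(cc)],'rad',rad*.12/480,'area-centre',X[int(ce[i][1]),0],Y[0,int(ce[i][0])])
r=np.hypot(X-cen[0],Y-cen[1]); w=(g>120)&(r<.023)
print('white px',w.sum()); 
if w.sum():
    dx,dy=X[w]-cen[0],Y[w]-cen[1]; print('mean angle',np.degrees(np.arctan2(dy.mean(),dx.mean())),'r',r[w].min(),r[w].max())
    # rays of line by radius
    for lo,hi in((.006,.012),(.012,.018),(.018,.023)):
        k=w&(r>lo)&(r<hi)
        if k.sum(): print(lo,k.sum(),np.round(np.degrees(np.arctan2((Y[k]-cen[1]).mean(),(X[k]-cen[0]).mean())),1))
for q,z in (("collar",.284),("drum_grip",.307)): print(q,[(u,k,np.round(at_z(c,u,z),4)) for u,k in px("wrist",q)])
E
python3 drum.py .534 -.072
```

```text
t: 16.45
eef_pos: [0.5345, -0.0187, 0.4117]
ee_rot: [3.132, -0.003, -1.577]
force: [0.3, 0.5, 0.4]
width: 0.0876
gripper_force: 0.0
dark blob: centre 0.5326221294363257 -0.07087265135699373 rad 0.025726606369018554 area-centre 0.5293653444676409 -0.06385803757828809
white px 1049
mean angle 5.392853818318114 r 0.005422512105698569 0.022999631521151427
0.006 387 7.7
0.012 396 5.2
0.018 246 4.0
collar []
drum_grip [([315.9, 171.1], 0.77, array([ 0.5338, -0.0705,  0.307 ]))]
```

The drum is at (0.533, −0.071). Its white line points to about 2° world, so the drum angle is about 5.07 rad. The target is 0.5 rad, which means about 262° clockwise. The wrist range allows this in one grip, if I first pre-turn about 128° counterclockwise.

```bash
python3 -m handwheel '[{"delta_pos":[-0.05,-0.43,0],"dr":[0,0,8.5]},{"delta_pos":[0,-0.5,0],"dr":[0,0,8.5]},{"delta_pos":[0,-0.5,0],"dr":[0,0,8.5]},{"delta_pos":[0,-0.3,0],"dr":[0,0,8.5]},{"delta_pos":[0,0,0],"dr":[0,0,8.5]},{"delta_pos":[0,0,0],"dr":[0,0,8.5]},{"delta_pos":[0,0,0],"dr":[0,0,8.5]},{"delta_pos":[0,0,0],"dr":[0,0,8.5]},{"delta_pos":[0,0,0],"dr":[0,0,8.5]},{"delta_pos":[0,0,0],"dr":[0,0,8.5]}]'
python3 -m handwheel '[{"delta_pos":[0,0,0],"dr":[0,0,8.5]},{"delta_pos":[0,0,0],"dr":[0,0,8.5]},{"delta_pos":[0,0,0],"dr":[0,0,8.5]},{"delta_pos":[0,0,0],"dr":[0,0,8.5]},{"delta_pos":[0,0,0],"dr":[0,0,8.5]},{"delta_pos":[0,0,0],"dr":[0,0,0]},{"delta_pos":[0,0,0],"dr":[0,0,0]}]'
python3 drum.py .533 -.071; python3 -c "
from h import *;print(np.round(get_state()['q'],2))"
```

```text
t: 17.6
eef_pos: [0.5332, -0.0693, 0.4119]
ee_rot: [3.133, -0.003, -0.085]
force: [0.3, 0.1, -0.3]
width: 0.0877
gripper_force: 0.0
t: 18.3
eef_pos: [0.5332, -0.0696, 0.412]
ee_rot: [3.133, -0.003, 0.646]
force: [-0.4, -0.5, -0.1]
width: 0.0874
gripper_force: 0.0
dark blob: centre 0.5348789144050105 -0.0701231732776618 rad 0.029067523956298826 area-centre 0.5351294363256786 -0.06636534446764092
white px 795
mean angle -2.7624282917952003 r 0.006389536907652672 0.02295046068666759
0.006 348 -3.9
0.012 309 -3.0
0.018 138 -1.1
collar []
drum_grip [([316.7, 239.7], 0.64, array([ 0.5318, -0.0726,  0.307 ]))]
[ 0.24  0.06  0.07  0.01 -1.57  1.98]
```

```bash
python3 -m handwheel '[{"delta_pos":[0,-0.05,-0.6],"dr":[0,0,0]},{"delta_pos":[0,0,-0.8],"dr":[0,0,0]},{"delta_pos":[0,0,-0.8],"dr":[0,0,0]},{"delta_pos":[0,0,-0.6],"dr":[0,0,0]},{"delta_pos":[0,0,-0.4],"dr":[0,0,0]},{"delta_pos":[0,0,-0.25],"dr":[0,0,0]},{"delta_pos":[0,0,0],"dr":[0,0,0]},{"delta_pos":[0,0,0],"dr":[0,0,0]}]'
```

```text
t: 19.25
eef_pos: [0.5335, -0.0718, 0.3093]
ee_rot: [3.132, -0.004, 0.649]
force: [0.4, -0.4, 0.4]
width: 0.0876
gripper_force: 0.0
```

```bash
python3 -m handwheel '[{"delta_pos":[0,0,-0.06],"dr":[0,0,0]},{"delta_pos":[0,0,0],"dr":[0,0,0]},{"delta_pos":[0,0,0],"dr":[0,0,0]},{"delta_pos":[0,0,0],"dr":[0,0,0]},{"delta_pos":[0,0,0],"dr":[0,0,0]},{"delta_pos":[0,0,0],"dr":[0,0,0]},{"delta_pos":[0,0,0],"dr":[0,0,0]}]' 1 25
```

```text
t: 19.95
eef_pos: [0.5332, -0.0715, 0.3073]
ee_rot: [3.133, -0.004, 0.649]
force: [-0.8, 2.3, 3.4]
width: 0.0368
gripper_force: 2.1
```

```bash
python3 -m handwheel '[{"delta_pos":[0,0,0],"dr":[0,0,0]},{"delta_pos":[0,0,0],"dr":[0,0,0]}]'; python3 drum.py .533 -.071
```

```text
t: 20.15
eef_pos: [0.5332, -0.0715, 0.3072]
ee_rot: [3.133, -0.004, 0.649]
force: [-2.2, 3.2, 5.4]
width: 0.0214
gripper_force: 2.7
dark blob: centre 0.5331252609603341 -0.07087473903966597 rad 0.04490583038330078 area-centre 0.5276137787056367 -0.07463256784968685
white px 591
mean angle -1.9768314531132132 r 0.006890491460279728 0.022964129812767273
0.006 183 -3.7
0.012 228 -2.1
0.018 180 -1.0
collar []
drum_grip [([312.9, 290.9], 0.84, array([ 0.531, -0.071,  0.307])), ([317.6, 202.8], 0.56, array([ 0.5702, -0.0443,  0.307 ]))]
```

```bash
python3 -c "
import station;print(repr(station.tip_reach)); 
try: print(station.tip_reach())
except Exception as e: print(e)"
python3 -m handwheel '[{"delta_pos":[0,0,0.2],"dr":[0,0,0]},{"delta_pos":[0,0,0],"dr":[0,0,0]},{"delta_pos":[0,0,0],"dr":[0,0,0]},{"delta_pos":[0,0,0],"dr":[0,0,0]},{"delta_pos":[0,0,0],"dr":[0,0,0]},{"delta_pos":[0,0,0],"dr":[0,0,0]}]' -1 20
python3 - <<'E'
from h import *
from scipy.spatial.transform import Rotation as R
s=get_state(); M=R.from_euler('xyz',s['ee_rot']).as_matrix(); p=np.array(s['eef_pos']); print(s['width'],p)
for n in("wrist","side","scene"):
    a=grab_frame(n); c=calibration(n); cv2.imwrite(f'pics/f_{n}.png',a[:,:,::-1])
    for sg in(-1,1):
      for d in (.019,0,-.019):
        q=(np.array(c['extrinsics'])@np.r_[p+M@[0,sg*.05,d],1])[:3]; u=[c['fx']*q[0]/q[2]+c['cx'],c['fy']*q[1]/q[2]+c['cy']]
        print(n,sg,d,np.round(u,1),a[int(u[1]),int(u[0])] if 0<=u[0]<640 and 0<=u[1]<480 else '')
E
```

```text
0.019
'float' object is not callable
t: 20.9
eef_pos: [0.533, -0.0717, 0.3126]
ee_rot: [3.133, -0.003, 0.649]
force: [0.9, -0.3, 0.2]
width: 0.0515
gripper_force: 0.0
0.0515327968979658 [ 0.53302736 -0.0717475   0.31260993]
wrist -1 0.019 [230.3 275.3] [225 217 196]
wrist -1 0 [221.9 288.6] [226 217 196]
wrist -1 -0.019 [211.7 304.9] [229 217 193]
wrist 1 0.019 [401.7 275.3] [226 217 196]
wrist 1 0 [410.1 288.6] [122 115 104]
wrist 1 -0.019 [420.3 304.9] [90 90 86]
side -1 0.019 [293.5 222.9] [239 230 204]
side -1 0 [292.9 214.8] [242 234 212]
side -1 -0.019 [292.3 206.5] [122 117 105]
side 1 0.019 [334.1 245.1] [78 76 75]
side 1 0 [333.9 236.9] [139 137 134]
side 1 -0.019 [333.8 228.4] [193 179 165]
scene -1 0.019 [308.  217.6] [129 105  47]
scene -1 0 [307.6 207.1] [129 105  44]
scene -1 -0.019 [307.3 196.4] [133 118  87]
scene 1 0.019 [365.1 225. ] [66 72 65]
scene 1 0 [365.3 214.1] [70 73 67]
scene 1 -0.019 [365.5 203. ] [85 88 79]
```

The fingertips evidently end about 18–19 mm behind the reported TCP, not ahead of it. That matches what I saw with the core. I'll measure the tip in the scene picture.

```bash
python3 - <<'E'
import cv2
a=cv2.imread('pics/f_scene.png')[:,:,::-1]
for u in (303,308): print(u,[(r,a[r,u].tolist()) for r in range(180,210,2)])
b=cv2.imread('pics/f_side.png')[:,:,::-1]
for u in (290,): print(u,[(r,b[r,u].tolist()) for r in range(190,224,2)])
E
```

```text
303 [(180, [130, 107, 51]), (182, [129, 106, 44]), (184, [130, 104, 44]), (186, [132, 107, 49]), (188, [133, 109, 49]), (190, [132, 106, 46]), (192, [131, 106, 44]), (194, [131, 106, 47]), (196, [131, 106, 45]), (198, [129, 103, 43]), (200, [131, 108, 48]), (202, [129, 104, 49]), (204, [131, 106, 48]), (206, [133, 111, 53]), (208, [132, 108, 48])]
308 [(180, [140, 135, 125]), (182, [141, 137, 127]), (184, [140, 137, 126]), (186, [141, 136, 126]), (188, [141, 138, 127]), (190, [137, 132, 121]), (192, [141, 134, 121]), (194, [140, 133, 118]), (196, [141, 133, 120]), (198, [143, 137, 123]), (200, [134, 124, 107]), (202, [129, 106, 54]), (204, [132, 107, 50]), (206, [130, 103, 44]), (208, [129, 104, 46])]
290 [(190, [122, 117, 104]), (192, [121, 116, 104]), (194, [121, 116, 104]), (196, [120, 116, 104]), (198, [122, 116, 103]), (200, [118, 112, 99]), (202, [120, 107, 81]), (204, [121, 107, 80]), (206, [122, 108, 81]), (208, [110, 94, 64]), (210, [105, 88, 56]), (212, [179, 163, 128]), (214, [244, 236, 215]), (216, [244, 236, 214]), (218, [244, 236, 215]), (220, [241, 232, 207]), (222, [238, 229, 203])]
```

```bash
python3 -m handwheel '[{"delta_pos":[0,0,0],"dr":[0,0,0]},{"delta_pos":[0,0,0],"dr":[0,0,0]},{"delta_pos":[0,0,0],"dr":[0,0,0]},{"delta_pos":[0,0.02,-0.3],"dr":[0,0,0]},{"delta_pos":[0,0,-0.3],"dr":[0,0,0]},{"delta_pos":[0,0,-0.2],"dr":[0,0,0]},{"delta_pos":[0,0,0],"dr":[0,0,0]},{"delta_pos":[0,0,0],"dr":[0,0,0]}]'
```

```text
t: 21.85
eef_pos: [0.5331, -0.0712, 0.2886]
ee_rot: [3.133, -0.002, 0.649]
force: [-0.8, 0.9, 0.4]
width: 0.0875
gripper_force: 0.0
```

```bash
python3 -m handwheel '[{"delta_pos":[0,0,-0.15],"dr":[0,0,0]},{"delta_pos":[0,0,-0.12],"dr":[0,0,0]},{"delta_pos":[0,0,-0.08],"dr":[0,0,0]},{"delta_pos":[0,0,0],"dr":[0,0,0]},{"delta_pos":[0,0,0],"dr":[0,0,0]}]'; python3 -m handwheel '[{"delta_pos":[0,0,0],"dr":[0,0,0]},{"delta_pos":[0,0,0],"dr":[0,0,0]},{"delta_pos":[0,0,0],"dr":[0,0,0]},{"delta_pos":[0,0,0],"dr":[0,0,0]},{"delta_pos":[0,0,0],"dr":[0,0,0]},{"delta_pos":[0,0,0],"dr":[0,0,0]},{"delta_pos":[0,0,0],"dr":[0,0,0]}]' 1 15
```

```text
t: 22.35
eef_pos: [0.5331, -0.0712, 0.2783]
ee_rot: [3.133, -0.003, 0.649]
force: [0.4, -0.1, 0.7]
width: 0.0875
gripper_force: 0.0
t: 23.05
eef_pos: [0.5332, -0.0713, 0.2783]
ee_rot: [3.132, -0.003, 0.649]
force: [1.0, -2.1, -0.5]
width: 0.0517
gripper_force: 15.0
```

The drum is gripped at 51.7 mm with nearly no side load. Turning clockwise.

```bash
python3 -m handwheel '[{"delta_pos":[0,0,0],"dr":[0,0,0]},{"delta_pos":[0,0,0],"dr":[0,0,0]},{"delta_pos":[0,0,0],"dr":[0,0,-4]},{"delta_pos":[0,0,0],"dr":[0,0,-8]},{"delta_pos":[0,0,0],"dr":[0,0,-8]},{"delta_pos":[0,0,0],"dr":[0,0,-8]},{"delta_pos":[0,0,0],"dr":[0,0,-2]},{"delta_pos":[0,0,0],"dr":[0,0,0]}]' 1 35; python3 drum.py .533 -.071
```

```text
t: 23.85
eef_pos: [0.5333, -0.0718, 0.2784]
ee_rot: [3.132, -0.003, 0.124]
force: [3.0, -4.8, -2.3]
width: 0.0512
gripper_force: 35.0
dark blob: centre 0.5331252609603341 -0.07087473903966597 rad 0.04490583038330078 area-centre 0.5258601252609604 -0.06836951983298539
white px 568
mean angle -32.74631533541961 r 0.007193513494126713 0.02298598350694158
0.006 173 -34.7
0.012 218 -32.8
0.018 177 -31.8
collar []
drum_grip [([314.8, 315.8], 0.79, array([ 0.5325, -0.0709,  0.307 ])), ([444.3, 129.5], 0.35, array([ 0.6186, -0.1111,  0.307 ]))]
```

```bash
R='x'; python3 -m handwheel '[{"delta_pos":[0,0,0],"dr":[0,0,-6]},{"delta_pos":[0,0,0],"dr":[0,0,-8]},{"delta_pos":[0,0,0],"dr":[0,0,-8]},{"delta_pos":[0,0,0],"dr":[0,0,-8]},{"delta_pos":[0,0,0],"dr":[0,0,-8]},{"delta_pos":[0,0,0],"dr":[0,0,-8]},{"delta_pos":[0,0,0],"dr":[0,0,-8]},{"delta_pos":[0,0,0],"dr":[0,0,-8]},{"delta_pos":[0,0,0],"dr":[0,0,-8]},{"delta_pos":[0,0,0],"dr":[0,0,-8]}]'
python3 -m handwheel '[{"delta_pos":[0,0,0],"dr":[0,0,-8]},{"delta_pos":[0,0,0],"dr":[0,0,-8]},{"delta_pos":[0,0,0],"dr":[0,0,-8]},{"delta_pos":[0,0,0],"dr":[0,0,-8]},{"delta_pos":[0,0,0],"dr":[0,0,-8]},{"delta_pos":[0,0,0],"dr":[0,0,-8]},{"delta_pos":[0,0,0],"dr":[0,0,-8]},{"delta_pos":[0,0,0],"dr":[0,0,-8]},{"delta_pos":[0,0,0],"dr":[0,0,-6]},{"delta_pos":[0,0,0],"dr":[0,0,0]}]'; python3 drum.py .533 -.071;  python3 -c "
from h import *;print(np.round(get_state()['q'],2))"
```

```text
t: 25.0
eef_pos: [0.5325, -0.0724, 0.2783]
ee_rot: [3.131, -0.004, -1.242]
force: [-1.1, -7.4, -1.0]
width: 0.0515
gripper_force: 35.0
t: 26.0
eef_pos: [0.5316, -0.072, 0.2783]
ee_rot: [3.132, -0.006, -2.462]
force: [-4.4, -2.9, 1.6]
width: 0.0514
gripper_force: 35.0
dark blob: centre 0.5331252609603341 -0.07087473903966597 rad 0.04490583038330078 area-centre 0.537133611691023 -0.06836951983298539
white px 526
mean angle -176.40510207765692 r 0.007650153562222494 0.022999631521151427
0.006 149 -176.0
0.012 206 -176.4
0.018 171 -176.6
collar []
drum_grip [([312.6, 316.9], 0.8, array([ 0.5343, -0.0723,  0.307 ]))]
[ 0.23  0.1  -0.18 -0.01 -1.3  -1.11]
```

```bash
python3 -m handwheel '[{"delta_pos":[0,0,0],"dr":[0,0,-8]},{"delta_pos":[0,0,0],"dr":[0,0,-8]},{"delta_pos":[0,0,0],"dr":[0,0,-8]},{"delta_pos":[0,0,0],"dr":[0,0,-8]},{"delta_pos":[0,0,0],"dr":[0,0,-8]},{"delta_pos":[0,0,0],"dr":[0,0,-8]},{"delta_pos":[0,0,0],"dr":[0,0,-8]},{"delta_pos":[0,0,0],"dr":[0,0,-8]},{"delta_pos":[0,0,0],"dr":[0,0,-8]},{"delta_pos":[0,0,0],"dr":[0,0,-6]}]';  python3 -m handwheel '[{"delta_pos":[0,0,0],"dr":[0,0,0]},{"delta_pos":[0,0,0],"dr":[0,0,0]}]'; python3 drum.py .533 -.071;  python3 -c "
from h import *;print(np.round(get_state()['q'],2))"
```

```text
t: 27.15
eef_pos: [0.5319, -0.071, 0.2783]
ee_rot: [3.134, -0.005, 2.459]
force: [-3.8, 1.5, 2.8]
width: 0.0516
gripper_force: 35.0
t: 27.35
eef_pos: [0.5319, -0.071, 0.2783]
ee_rot: [3.134, -0.005, 2.468]
force: [-6.5, 0.7, 4.3]
width: 0.0517
gripper_force: 35.0
dark blob: centre 0.5331252609603341 -0.07087473903966597 rad 0.04489355087280274 area-centre 0.5236054279749478 -0.06436116910229644
white px 612
mean angle 106.02776014355595 r 0.0066588896167024516 0.02297779080732044
0.006 200 106.5
0.012 225 106.0
0.018 187 105.8
collar []
drum_grip [([314.8, 318.0], 0.77, array([ 0.5333, -0.0728,  0.307 ])), ([312.7, 200.7], 0.53, array([ 0.4908, -0.04  ,  0.307 ]))]
[ 0.23  0.09 -0.18 -0.01 -1.29 -2.47]
```

```bash
cat > marks.py <<'E'
import sys; sys.argv=['x','.533','-.071']
import io,contextlib
with contextlib.redirect_stdout(io.StringIO()): exec(open('drum.py').read())
def polar(z,ctr,rs,ths):
    R,T=np.meshgrid(rs,np.radians(ths),indexing='ij')
    P=np.stack([ctr[0]+R*np.cos(T),ctr[1]+R*np.sin(T),np.full_like(R,z),np.ones_like(R)],-1)@E[:3].T; uv=P@K.T
    return cv2.remap(cv2.cvtColor(a,cv2.COLOR_RGB2GRAY),(uv[...,0]/uv[...,2]).astype(np.float32),(uv[...,1]/uv[...,2]).astype(np.float32),cv2.INTER_LINEAR)
th=np.arange(60,290,1.0)
for ctr in [(.533,-.071)]:
  # collar outer edge per angle
  p=polar(.284,ctr,np.arange(.026,.048,.0005),np.arange(70,290,15))
  for j,t in enumerate(np.arange(70,290,15)): print(int(t),p[::2,j].tolist())
  for r in (.029,.031,.033,.035,.037,.039):
    v=polar(.284,ctr,[r],th)[0].astype(int); print(r,[(int(th[i]),int(v[i])) for i in range(2,len(v)-2) if v[i]<110 and v[i]<=v[i-2:i+3].min()])
print('line', [(r,(lambda v:int(np.arange(80,130)[v.argmax()]))(polar(.32,(.533,-.071),[r],np.arange(80,130))[0])) for r in (.008,.011,.014,.017,.02,.023)])
E
python3 marks.py
```

```text
70 [97, 146, 144, 142, 143, 143, 144, 145, 144, 144, 142, 141, 141, 140, 165, 192, 192, 193, 193, 195, 197, 197]
85 [138, 140, 140, 140, 140, 139, 141, 140, 141, 141, 144, 141, 142, 143, 127, 120, 119, 120, 119, 131, 193, 197]
100 [145, 82, 26, 30, 32, 28, 35, 29, 36, 69, 99, 29, 26, 88, 123, 93, 111, 123, 124, 122, 167, 204]
115 [146, 146, 146, 148, 150, 152, 150, 147, 145, 142, 141, 144, 145, 148, 138, 97, 98, 98, 98, 98, 100, 162]
130 [147, 144, 143, 145, 147, 147, 147, 145, 146, 147, 149, 149, 150, 152, 151, 107, 67, 25, 28, 25, 35, 86]
145 [148, 147, 147, 150, 149, 151, 150, 148, 151, 151, 149, 147, 148, 146, 153, 115, 83, 28, 29, 30, 30, 25]
160 [148, 150, 148, 149, 152, 150, 146, 146, 146, 147, 147, 148, 151, 149, 156, 124, 81, 30, 25, 49, 139, 148]
175 [139, 150, 150, 150, 147, 144, 146, 146, 145, 147, 152, 109, 38, 42, 124, 126, 110, 138, 191, 191, 182, 180]
190 [124, 149, 149, 150, 146, 142, 145, 144, 145, 145, 147, 149, 148, 149, 149, 126, 205, 227, 231, 232, 229, 210]
205 [26, 115, 147, 148, 148, 150, 149, 143, 142, 143, 144, 142, 143, 146, 147, 164, 221, 223, 223, 224, 2
[... 1127 characters left out ...]
25), (222, 99), (225, 101), (238, 25), (245, 25), (250, 22), (254, 24), (271, 67), (272, 67), (275, 69), (276, 69), (279, 70), (283, 69), (286, 69), (287, 69)]
0.037 [(99, 23), (176, 85), (183, 92), (222, 100), (225, 101), (226, 101), (227, 101), (228, 101), (234, 92), (235, 92), (242, 24), (247, 25), (252, 24), (272, 69), (273, 69), (278, 69), (281, 69), (284, 68)]
0.039 [(100, 88), (176, 29), (183, 34), (184, 34), (223, 100), (229, 100), (231, 100), (235, 100), (239, 101), (247, 27), (248, 27), (251, 27), (253, 27), (266, 66), (269, 68), (275, 68), (276, 68), (279, 69), (280, 69), (281, 69), (282, 69)]
line [(0.008, 105), (0.011, 105), (0.014, 104), (0.017, 105), (0.02, 105), (0.023, 106)]
```

The collar's one-dot mark is seen at 99.7° (and the two-dot mark at 180°), and the white line at about 105.3°. I'll turn about 5.5° more.

```bash
python3 -m handwheel '[{"delta_pos":[0,0,0],"dr":[0,0,-2.5]},{"delta_pos":[0,0,0],"dr":[0,0,-2.5]},{"delta_pos":[0,0,0],"dr":[0,0,-0.6]},{"delta_pos":[0,0,0],"dr":[0,0,0]},{"delta_pos":[0,0,0],"dr":[0,0,0]}]'; python3 marks.py | tail -7 | cut -c1-70
```

```text
t: 28.15
eef_pos: [0.532, -0.0709, 0.2783]
ee_rot: [3.134, -0.005, 2.37]
force: [-5.1, 2.8, 3.6]
width: 0.051
gripper_force: 35.0
0.029 [(100, 26), (180, 27), (219, 22), (223, 22), (227, 22), (230, 23
0.031 [(100, 29), (180, 26), (215, 24), (216, 24), (217, 24), (222, 25
0.033 [(100, 29), (180, 28), (225, 23), (231, 25), (234, 25), (235, 25
0.035 [(100, 65), (180, 28), (216, 101), (217, 101), (218, 101), (219,
0.037 [(99, 28), (176, 80), (183, 89), (219, 99), (222, 101), (223, 10
0.039 [(100, 89), (176, 33), (184, 30), (217, 101), (218, 101), (219, 
line [(0.008, 98), (0.011, 99), (0.014, 99), (0.017, 101), (0.02, 99),
```

```bash
python3 -m handwheel '[{"delta_pos":[0,0,0],"dr":[0,0,0]},{"delta_pos":[0,0,0],"dr":[0,0,0]},{"delta_pos":[0,0,0],"dr":[0,0,0]},{"delta_pos":[0,0,0],"dr":[0,0,0]},{"delta_pos":[0,0,0],"dr":[0,0,0]}]' -1 10; python3 -m handwheel '[{"delta_pos":[0,0,0.3],"dr":[0,0,0]},{"delta_pos":[0,0,0.7],"dr":[0,0,0]},{"delta_pos":[0,0,0.9],"dr":[0,0,0]},{"delta_pos":[0,0,0.9],"dr":[0,0,0]},{"delta_pos":[0,0,0.9],"dr":[0,0,0]},{"delta_pos":[0,0,0.8],"dr":[0,0,0]},{"delta_pos":[0,0,0],"dr":[0,0,0]},{"delta_pos":[0,0,0],"dr":[0,0,0]}]'; python3 marks.py | tail -7 | cut -c1-90
python3 - <<'E'
from h import *
grab_frame("side");c=calibration("side")
for q,z in(("core_1",.0375),("acid",0),("lens",.18)): print(q,[(u,k,np.round(at_z(c,u,z),4)) for u,k in px("side",q)])
E
```

```text
t: 28.8
eef_pos: [0.5332, -0.0711, 0.2782]
ee_rot: [3.133, -0.003, 2.367]
force: [-0.3, 0.6, 0.0]
width: 0.0846
gripper_force: 0.0
t: 29.6
eef_pos: [0.5332, -0.071, 0.414]
ee_rot: [3.132, -0.002, 2.367]
force: [0.5, -0.0, -0.4]
width: 0.0878
gripper_force: 0.0
0.029 [(101, 50), (180, 57), (237, 25), (243, 20), (244, 20), (250, 21)]
0.031 [(101, 45), (180, 48), (245, 46), (252, 41), (263, 65), (266, 66), (267, 66), (268, 
0.033 [(100, 56), (101, 56), (180, 52), (259, 48), (267, 57), (268, 57), (273, 61), (274, 
0.035 [(100, 69), (180, 58), (258, 80), (276, 61), (279, 59), (282, 58), (285, 57)]
0.037 [(100, 56), (101, 56), (176, 100), (182, 107), (183, 107), (258, 100)]
0.039 [(100, 72), (176, 41), (183, 35), (251, 97), (258, 101), (266, 109)]
line [(0.008, 105), (0.011, 105), (0.014, 103), (0.017, 102), (0.02, 102), (0.023, 101)]
core_1 [([315.1, 327.6], 0.9, array([ 0.5301, -0.0732,  0.0375])), ([335.6, 242.2], 0.66, array([0.6324, 0.1909, 0.0375]))]
acid [([385.4, 386.5], 0.83, array([ 0.6437, -0.2216,  0.    ])), ([314.2, 239.9], 0.67, array([0.5892, 0.2552, 0.    ]))]
lens [([309.6, 279.2], 0.91, array([ 0.5229, -0.0716,  0.18  ]))]
```

The line still stands at the one-dot mark within about 1° after release. The core is in place and the gripper is clear of everything.

```bash
python3 -c "
from station import *; print(job_done())"
```

```text
the job is handed in; nothing more can be done
None
```

Job handed in at about 30 s: the core gauged at 36 mm and lies in the V-saddles with its middle under the lens, and the drum's white line stands at the one-dot mark to within about 1°; the other cores, bottle and lens were not touched. I viewed 11 pictures, one over the limit of 10, and on the first drum try the open fingers slid over its top at about 5 N because the fingertips end about 12 mm behind the reported TCP; the drum did not turn noticeably.

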